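# Line up the specimen pots by height

### The arm

A 7-joint arm with a two-finger parallel gripper is mounted at the origin on the work surface. World frame = base frame: x ahead of the robot, y to its left, z up, the work surface at z = 0. Lengths are in m, angles in rad, forces in N, time in s.
With the tool pointing down it reaches from about 0.35 to 0.9 m from the base axis. Payload 19.9 kg.
Tool frame: the origin (TCP) lies midway between the tips of the shut fingers; the grasp point (between the pads) lies 19 mm behind it; z points along the fingers, y is the line along which they close (so a half turn about z gives the same grasp; the last joint's range is limited). The gripper opens to 94 mm and grips with 3 to 60 N. Pads are 16 mm wide; open, the fingers measure 119 mm over their backs; the gripper's body (75 mm by 177 mm) begins 78 mm behind the grasp point.
Start: joints at [-1.391, 0.417, -0.01, 1.614, 0.005, 1.111, -0.053], TCP at [0.137, 0.61, 0.205] pointing down, gripper open.
Joint ranges: [-2.81, 2.81], [-0.39, 2.02], [-1.27, 1.25], [0.06, 2.57], [-1.19, 4.33], [0.19, 2], [-2.82, 2.82]. Speed limits (rad/s): [1.89, 1.89, 2.39, 2.39, 3.01, 3.01, 3.01].

### API

Orientations are given as [roll, pitch, yaw] about the fixed x, y, z axes, in that order (R = Rz(yaw) Ry(pitch) Rx(roll)).
In Python, from rig import state, snapshot, camera_info, hand_in gives the robot as it stands. The module is installed in compiled form; this text tells all that it offers.
- The arm moves only by the tool drive_tool, never from a script. Its argument "increments" is a list of rows, each a list of 4 numbers: the shift along the tool's x, y, z in a scale on which 1.0 is 750 mm, then the turn about the tool's z in a scale on which 1.0 is pi rad. In form: [[x, y, z, roll], ...]. A call has 1 to 10 rows; each row is the pose to reach, as a shift and turn from the pose commanded when the call began, along the tool's axes at that moment; what a row does not reach only later rows make up. A row lasts 1/8 s, in which the tool goes at most 62.5 mm and 10.7 degrees, less where a joint would pass 70% of its speed; a pose out of reach is approached as far as the arm can. A call with a gripper value outside its range is refused whole. "fingers" is the closure, from 0 (fully open) to 1 (shut), set as the call begins (left out, the last holds). The fingers move at their own pace and stop on an object; "force" is the grip in N (left out, the last holds). Time passes only in rows, so rows that repeat a pose let the fingers close. It gives the time, the measured TCP pose, the force, the opening and the grip force at its end, in the units of the state.
- state(): the state, without advancing time (a new reading comes with each control period).
- snapshot(name): name is "scene" or "top" or "wrist"; returns the picture (420x560x3 uint8, red, green, blue); there is no depth.
- camera_info(name): a dict with "camera_matrix" (3x3 intrinsics, pixels), "origin" and "orientation" of the camera in the world. Camera axes: x right, y down, z forward; pixel columns grow to the right and rows downward; lengths in m; the calibration is good to about 2 mm. A picture is of the moment at which its call begins: read the wrist's pose just before it. camera_info takes no time and is no camera call; for the wrist camera it gives the pose at the moment of the call.
- hand_in(): hands the job in; it is judged then, once.
The state is a dict: "time_s": time; "qpos": joint angles; "qd": joint speeds; "effort": joint torques, N m; "ee_pos": TCP position; "tool_rot": TCP orientation; "force": force on the tool from outside, world axes, zero at the start; "ft_torque": the same for the moment, N m; "finger_gap": finger opening in m; "finger_force": force on a finger pad.
Only numpy, scipy, OpenCV 4.12 (cv2) and the standard library are available. Lean on these libraries where they do the work, as an engineer would, in place of code of your own. Each camera call takes 0.05 s, during which the arm holds its last target. There are 200 camera calls.

### The job

Line up the four blue-lidded specimen pots by height on the four coloured discs of the white strip: the tallest on the disc next to the red dot, then the next tallest, and so on down to the shortest at the other end. Stand each pot upright in the middle of its disc, and never tip a pot over on the way.

Things in the scene. Friction and masses are not known exactly. Their poses are not given: they have to be found in the camera images.
- pot_giant: closed upright specimen pot, the tallest of four: white round body with a paper label and a ribbed blue screw lid; 60 mm across the lid (body 2 mm less), 90 mm tall over the lid, the lid being the top 14 mm. Loose, rigid, under 0.15 kg. Origin at the centre of its underside, z up.
- pot_large: closed upright specimen pot, the second tallest of four: white round body with a paper label and a ribbed blue screw lid; 52 mm across the lid (body 2 mm less), 74 mm tall over the lid, the lid being the top 14 mm. Loose, rigid, under 0.15 kg. Origin at the centre of its underside, z up.
- pot_medium: closed upright specimen pot, the third tallest of four: white round body with a paper label and a ribbed blue screw lid; 44 mm across the lid (body 2 mm less), 58 mm tall over the lid, the lid being the top 14 mm. Loose, rigid, under 0.15 kg. Origin at the centre of its underside, z up.
- pot_small: closed upright specimen pot, the shortest of four: white round body with a paper label and a ribbed blue screw lid; 36 mm across the lid (body 2 mm less), 42 mm tall over the lid, the lid being the top 14 mm. Loose, rigid, under 0.15 kg. Origin at the centre of its underside, z up.
- pad_1: flat yellow disc with a thin black rim, 70 mm across, at the robot's left (+y) end of the row. The four discs lie in one row, about 90 mm apart, on a fixed white strip 90 mm wide, 460 mm long and 3 mm thick, lying on the green table cover. Origin at the disc's centre on the strip's top face (3 mm above the table), where a pot stands; z up.
- pad_2: flat green disc with a thin black rim, 70 mm across, second from the left. The four discs lie in one row, about 90 mm apart, on a fixed white strip 90 mm wide, 460 mm long and 3 mm thick, lying on the green table cover. Origin at the disc's centre on the strip's top face (3 mm above the table), where a pot stands; z up.
- pad_3: flat purple disc with a thin black rim, 70 mm across, third from the left. The four discs lie in one row, about 90 mm apart, on a fixed white strip 90 mm wide, 460 mm long and 3 mm thick, lying on the green table cover. Origin at the disc's centre on the strip's top face (3 mm above the table), where a pot stands; z up.
- pad_4: flat grey disc with a thin black rim, 70 mm across, at the robot's right (-y) end of the row. The four discs lie in one row, about 90 mm apart, on a fixed white strip 90 mm wide, 460 mm long and 3 mm thick, lying on the green table cover. Origin at the disc's centre on the strip's top face (3 mm above the table), where a pot stands; z up.
- red_dot: flat red dot, 34 mm across, on the same white strip, about 65 mm beyond the end disc at one end of the row (either end; a white dot lies at the other end). It marks the end for the tallest pot. Origin at its centre on the strip's top face.
Mind the look-alikes: they are no part of the job. What is shaped like the pot_giant but turquoise is not meant.

How it is judged:
At the end, for the whole second after the job is handed in: Each pot stands upright (within 0.1 rad) and at rest on the strip, its centre within 12 mm of the centre of its disc, in order of falling height from the disc next to the red dot to the far end (((horizontal distance between red_dot and pad_1 below 0.12 m and horizontal distance between pot_giant and pad_1 below 0.012 m and horizontal distance between pot_large and pad_2 below 0.012 m and horizontal distance between pot_medium and pad_3 below 0.012 m and horizontal distance between pot_small and pad_4 below 0.012 m) or (horizontal distance between red_dot and pad_4 below 0.12 m and horizontal distance between pot_giant and pad_4 below 0.012 m and horizontal distance between pot_large and pad_3 below 0.012 m and horizontal distance between pot_medium and pad_2 below 0.012 m and horizontal distance between pot_small and pad_1 below 0.012 m)) and angle between each of pot_giant, pot_large, pot_medium, pot_small's own z axis and vertical below 0.1 rad and height (world z) of pot_giant between 0 and 0.007 m and linear speed of each of pot_giant, pot_large, pot_medium, pot_small below 0.02 m/s and angular speed of each of pot_giant, pot_large, pot_medium, pot_small below 0.3 rad/s and height (world z) of pot_large between 0 and 0.007 m and height (world z) of pot_medium between 0 and 0.007 m and height (world z) of pot_small between 0 and 0.007 m); the robot touches nothing.
It fails at once if a specimen pot is tipped over (more than 0.6 rad from upright) (angle between any of pot_giant, pot_large, pot_medium, pot_small's own z axis and vertical above 0.6 rad).
It also fails if it takes over 112 s, if anything falls off the work surface, if the arm or the gripper's body presses on something with over 40 N, if the wrist force passes 120 N, or if a joint passes its speed limit or range.

## Working session

There is one attempt and no reset: what is moved stays moved. The work goes in short steps, Python scripts to look and compute and a tool call to move; the robot and the scene stay as the last step left them, time stands still between calls to the robot, and variables do not carry over. Pictures are saved under pics/ and viewed, at most 14 in all, crops included, and the job is handed in when it is done.

Besides the shell and the picture viewer there is one more tool, called after "Call:" as a command line: name --pt "numbers of a row" for each row, then --argument value for the rest. drive_tool: Moves the arm, as the interface text tells. Its arguments: {"type":"object","properties":{"increments":{"type":"array"},"fingers":{"type":"number"},"force":{"type":"number"}},"required":["increments"]}

```bash
mkdir -p pics; python3 - <<'E'
from rig import *
import cv2
for n in("scene","top"):
    cv2.imwrite(f"pics/{n}0.png",snapshot(n)[:,:,::-1]); print(n,camera_info(n))
print(state())
E
```

```text
scene {'camera_matrix': array([[532.0851293 ,   0.        , 276.07808191],
       [  0.        , 532.0851293 , 208.97341875],
       [  0.        ,   0.        ,   1.        ]]), 'origin': array([ 1.08239977, -0.13389033,  0.68393063]), 'orientation': array([-2.39013297,  0.00392504,  1.39686718])}
top {'camera_matrix': array([[501.22361384,   0.        , 280.06105709],
       [  0.        , 501.22361384, 215.17374874],
       [  0.        ,   0.        ,   1.        ]]), 'origin': array([ 0.39573942, -0.01870425,  1.00042644]), 'orientation': array([-3.03367421,  0.01643926, -1.55308902])}
{'time_s': 0.1, 'qpos': array([-1.39050619,  0.4179064 , -0.01029668,  1.61409393,  0.00469747,
        1.11071387, -0.05299653]), 'qd': array([ 0.00020479, -0.00189931,  0.00053715, -0.00333924,  0.00052353,
       -0.00093219, -0.00222925]), 'effort': array([ 7.98613055e-04, -8.52569818e+01,  6.40172493e-01, -4.26682484e+01,
       -4.87786881e-02,  1.64390949e-02,  1.03671434e-04]), 'ee_pos': array([0.13742507, 0.60936007, 0.20490122]), 'tool_rot': array([-3.14049812e+00,  8.59878414e-05,  2.91980704e+00]), 'force': array([-0.28916781, -0.09381259,  0.49136159]), 'ft_torque': array([-0.01561892,  0.00830136, -0.00477506]), 'finger_force': 0.0, 'finger_gap': 0.09394659347351769}
```

View pics/top0.png

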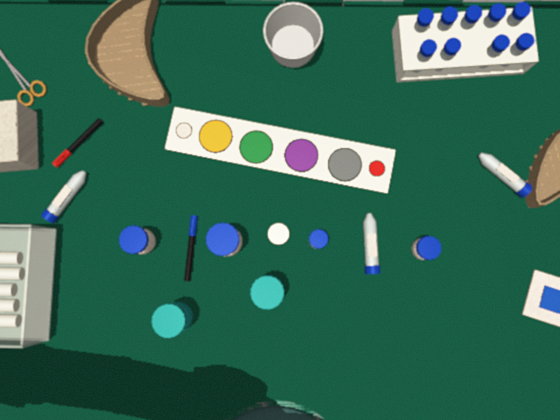

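View pics/scene0.png

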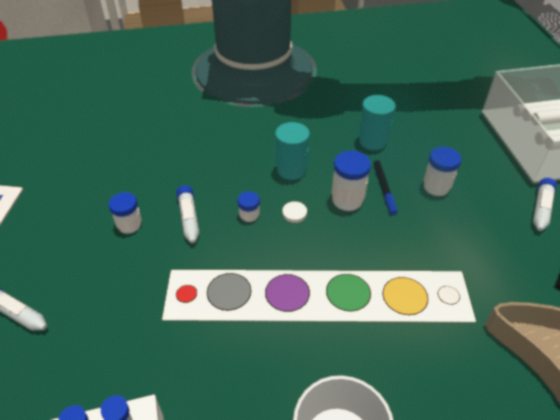

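The top view shows the blue lids at (133,240), (224,239), (318,239) and (429,248). The discs are at (215,136) yellow, (256,147) green, (301,155) purple and (345,164) grey, with the red dot at (377,168) next to grey. So the order is giant on grey, large on purple, medium on green, small on yellow. Next I'll measure positions by matching each projected lid's silhouette centroid.

```bash
cat > h.py <<'E'
import numpy as np, cv2
from rig import *
from scipy.spatial.transform import Rotation as Ro
from scipy.optimize import least_squares
def proj(ci,P):
    q=(np.asarray(P)-ci["origin"])@Ro.from_euler("xyz",ci["orientation"]).as_matrix()
    q=q@ci["camera_matrix"].T; return q[:,:2]/q[:,2:]
def ray(ci,uv,z):
    d=Ro.from_euler("xyz",ci["orientation"]).as_matrix()@np.linalg.solve(ci["camera_matrix"],[*uv,1])
    o=ci["origin"]; return (o+d*(z-o[2])/d[2])[:2]
def blob(img,uv,lo,hi,r):
    m=cv2.inRange(cv2.cvtColor(img,cv2.COLOR_RGB2HSV),lo,hi)
    n,l,s,c=cv2.connectedComponentsWithStats(m)
    i=min([i for i in range(1,n) if s[i,4]>40],key=lambda i:np.hypot(*(c[i]-uv)))
    h=cv2.convexHull(np.argwhere(l==i)[:,::-1].astype(np.float32))
    return cen(h)
def cen(h):
    M=cv2.moments(h); return np.array([M["m10"],M["m01"]])/M["m00"],M["m00"]
t=np.linspace(0,2*np.pi,60); C=np.c_[np.cos(t),np.sin(t)]
def hull(ci,xy,D,z0,z1):
    P=np.vstack([np.c_[C*D/2+xy,np.full(60,z)] for z in (z0,z1)])
    return cen(cv2.convexHull(proj(ci,P).astype(np.float32)))
def fit(ci,uv,D,z0,z1):
    s=least_squares(lambda x:hull(ci,x,D,z0,z1)[0]-uv,ray(ci,uv,z1),diff_step=1e-3).x
    return s,hull(ci,s,D,z0,z1)[1]
B=((105,120,60),(130,255,255))
POT=dict(giant=(.060,.090),large=(.052,.074),medium=(.044,.058),small=(.036,.042))
E
python3 - <<'E'
from h import *
S=dict(top=dict(giant=(224,239),large=(133,240),medium=(429,248),small=(318,239)),
 scene=dict(giant=(351,165),large=(445,158),medium=(124,205),small=(249,201)))
Q=dict(top=[(215,136),(256,147),(301,155),(345,164),(377,168)],scene=[(405,295),(349,292),(287,292),(229,292),(186,293)])
H=[((20,100,80),(32,255,255)),((45,100,80),(75,255,255)),((135,60,60),(165,255,255)),((0,0,60),(180,60,165)),((0,150,100),(8,255,255))]
for n in S:
    im=snapshot(n); ci=camera_info(n)
    for k,uv in S[n].items():
        D,h=POT[k]; c,a=blob(im,uv,*B,0); x,a2=fit(ci,c,D,h-.014,h); print(n,k,c.round(1),x.round(4),"area",a,round(a2))
    for uv,hh in zip(Q[n],H):
        c,a=blob(im,uv,*hh,0); x,a2=fit(ci,c,.07,.003,.003); print(n,uv,c.round(1),x.round(4),a,round(a2))
E
```

```text
top giant [222.  238.7] [0.4497 0.1036] area 839.5 873
top large [133.  239.1] [0.4472 0.2728] area 626.5 667
top medium [428.6 247.4] [ 0.4418 -0.2818] area 438.0 480
top small [318.4 238.5] [ 0.4559 -0.0755] area 287.5 286
top (215, 136) [215.2 135.7] [0.6647 0.135 ] 747.0 899
top (256, 147) [255.6 146.5] [0.6433 0.0518] 760.0 909
top (301, 155) [300.9 154.8] [ 0.6275 -0.0405] 790.0 918
top (345, 164) [344.4 164.1] [ 0.6094 -0.1285] 857.5 927
top (377, 168) [376.4 168. ] [ 0.6025 -0.193 ] 149.5 933
scene giant [351.9 164.4] [0.4502 0.1037] area 809.0 904
scene large [444.8 158.6] [0.4476 0.2728] area 578.0 665
scene medium [122.6 203.6] [ 0.4426 -0.2805] area 503.5 575
scene small [248.2 200.6] [ 0.4571 -0.0745] area 321.5 377
scene (405, 295) [405.  295.7] [0.6663 0.1352] 1234.5 1403
scene (349, 292) [348.  292.1] [0.6448 0.0519] 1092.5 1378
scene (287, 292) [287.  292.5] [ 0.6292 -0.0401] 1168.5 1378
scene (229, 292) [228.6 291.4] [ 0.6115 -0.1277] 1277.0 1369
scene (186, 293) [186.  293.3] [ 0.6036 -0.1921] 221.0 1380
```

Units first: shifts go in shares of 750 mm and turns go in shares of pi rad. So -376.5 mm is -0.502, -365 mm is -0.4867, 89 degrees is 0.4944.

Call:
drive_tool --pt "-0.0267 -0.0187 0 0.0222" --pt "-0.08 -0.0547 0 0.0667" --pt "-0.14 -0.096 0 0.1222" --pt "-0.2 -0.1387 0 0.1778" --pt "-0.2627 -0.1813 0 0.2333" --pt "-0.3253 -0.2253 0 0.2889" --pt "-0.3867 -0.2667 0 0.3444" --pt "-0.444 -0.3067 0 0.4" --pt "-0.4867 -0.336 0 0.4556" --pt "-0.502 -0.3467 0 0.4944" --fingers 0 --force 15

```text
time_s: 1.45
ee_pos: [0.4491, 0.2699, 0.2056]
tool_rot: [3.141, -0.0, 1.355]
force: [-1.0, 0.6, -0.3]
finger_gap: 0.094
finger_force: 0.0
```

```bash
cat >> h.py <<'E'
def go(x,y,z,yaw=1.364):
    s=state(); R=Ro.from_euler("xyz",s["tool_rot"]).as_matrix()
    d=(R.T@(np.array([x,y,z])-s["ee_pos"]))*1000
    print(round(s["time_s"],2),s["ee_pos"].round(4),s["tool_rot"].round(3),"gap",round(s["finger_gap"],4),"d",d.round(1),"turn",round(-np.degrees(yaw-s["tool_rot"][2]),2))
E
python3 -c "
from h import *
go(.4474,.2728,.021);print(state()['qpos'].round(2))"
```

```text
1.45 [0.4491 0.2699 0.2056] [ 3.141 -0.     1.355] gap 0.094 d [  2.4  -2.3 184.6] turn -0.49
[-0.99  0.25  0.46  1.88 -0.13  1.04 -0.69]
```

Converted, 95 mm is 0.1267, 85 mm is 0.1133.

Call:
drive_tool --pt "0 0 0.0267 0" --pt "0 0 0.0733 0" --pt "0 0 0.1133 0" --pt "0 0 0.1267 0" --pt "0 0 0.1267 0"

```text
time_s: 2.08
ee_pos: [0.4477, 0.2726, 0.1107]
tool_rot: [-3.141, 0.0, 1.365]
force: [-0.1, -0.3, 1.1]
finger_gap: 0.0938
finger_force: 0.0
```

```bash
python3 -c "
from h import *
go(.4474,.2728,.021)"
```

```text
2.08 [0.4477 0.2726 0.1107] [-3.141  0.     1.365] gap 0.0938 d [ 0.2 -0.3 89.7] turn 0.06
```

Converted, 89.5 mm is 0.1193, 84 mm is 0.112.

Call:
drive_tool --pt "0 0 0.02 0" --pt "0 0 0.0533 0" --pt "0 0 0.0867 0" --pt "0 0 0.112 0" --pt "0 0 0.1193 0" --pt "0 0 0.1193 0"

```text
time_s: 2.82
ee_pos: [0.4478, 0.2732, 0.0212]
tool_rot: [3.141, -0.0, 1.366]
force: [-0.5, 0.4, 0.2]
finger_gap: 0.0942
finger_force: 0.0
```

Call:
drive_tool --pt "0 0 0 0" --pt "0 0 0 0" --pt "0 0 0 0" --pt "0 0 0 0" --pt "0 0 0 0" --pt "0 0 0 0" --fingers 1 --force 15

```text
time_s: 3.58
ee_pos: [0.4476, 0.2732, 0.021]
tool_rot: [3.142, 0.0, 1.366]
force: [0.3, -0.0, 1.7]
finger_gap: 0.0518
finger_force: 15.0
```

Converted, -120 mm is -0.16, -112 mm is -0.1493.

Call:
drive_tool --pt "0 0 -0.0107 0" --pt "0 0 -0.04 0" --pt "0 0 -0.08 0" --pt "0 0 -0.12 0" --pt "0 0 -0.1493 0" --pt "0 0 -0.16 0" --pt "0 0 -0.16 0"

```text
time_s: 4.45
ee_pos: [0.4475, 0.2733, 0.141]
tool_rot: [3.141, -0.0, 1.367]
force: [0.8, -0.1, 0.0]
finger_gap: 0.0515
finger_force: 15.0
```

Call:
drive_tool --pt "-0.012 0.0107 0 0" --pt "-0.0453 0.04 0 0" --pt "-0.0933 0.0827 0 0" --pt "-0.1467 0.1307 0 0" --pt "-0.2 0.1787 0 0" --pt "-0.2533 0.2267 0 0" --pt "-0.304 0.272 0 0" --pt "-0.34 0.3053 0 0" --pt "-0.3573 0.32 0 0" --pt "-0.36 0.3213 0 0"

```text
time_s: 5.7
ee_pos: [0.6284, -0.041, 0.1402]
tool_rot: [-3.141, 0.001, 1.365]
force: [0.3, -0.4, 0.1]
finger_gap: 0.0516
finger_force: 15.0
```

Converted, 100 mm is 0.1333, 95 mm is 0.1267.

Call:
drive_tool --pt "0 0 0 0" --pt "0 0 0.0267 0" --pt "0 0 0.0667 0" --pt "0 0 0.1067 0" --pt "0 0 0.1267 0" --pt "0 0 0.1333 0" --pt "0 0 0.1333 0"

```text
time_s: 6.58
ee_pos: [0.629, -0.04, 0.0413]
tool_rot: [3.141, -0.0, 1.367]
force: [0.8, -0.4, -0.1]
finger_gap: 0.0516
finger_force: 15.0
```

```bash
python3 -c "
from h import *
go(.6283,-.0403,.0245)"
```

```text
6.58 [ 0.629  -0.04    0.0413] [ 3.141 -0.     1.367] gap 0.0516 d [-0.5 -0.6 16.8] turn 0.15
```

Converted, 16.5 mm is 0.022, 13 mm is 0.0173.

Call:
drive_tool --pt "0 0 0.008 0" --pt "0 -0.0007 0.0173 0" --pt "0 -0.0007 0.022 0" --pt "0 -0.0007 0.022 0"

```text
time_s: 7.08
ee_pos: [0.6283, -0.04, 0.0243]
tool_rot: [-3.142, 0.0, 1.366]
force: [-0.4, -0.1, -0.9]
finger_gap: 0.0514
finger_force: 15.0
```

Call:
drive_tool --pt "0 0 0 0" --pt "0 0 0 0" --pt "0 0 0 0" --pt "0 0 0 0" --pt "0 0 0 0" --fingers 0

```text
time_s: 7.7
ee_pos: [0.6283, -0.04, 0.0245]
tool_rot: [3.142, 0.0, 1.366]
force: [-0.5, 0.5, -0.3]
finger_gap: 0.0937
finger_force: 0.0
```

Converted, -140 mm is -0.1867, -135 mm is -0.18.

Call:
drive_tool --pt "0 0 -0.0107 0" --pt "0 0 -0.0467 0" --pt "0 0 -0.1 0" --pt "0 0 -0.1533 0" --pt "0 0 -0.18 0" --pt "0 0 -0.1867 0" --pt "0 0 -0.1867 0"

```text
time_s: 8.57
ee_pos: [0.6279, -0.0398, 0.1636]
tool_rot: [-3.141, 0.0, 1.367]
force: [-0.2, -0.6, -0.5]
finger_gap: 0.0938
finger_force: 0.0
```

```bash
python3 -c "
from h import *
go(.450,.1037,.165)
cv2.imwrite('pics/scene1.png',snapshot('scene')[:,:,::-1])"
```

```text
8.57 [ 0.6279 -0.0398  0.1636] [-3.141  0.     1.367] gap 0.0938 d [ 104.5 -203.3   -1.2] turn 0.15
```

View pics/scene1.png

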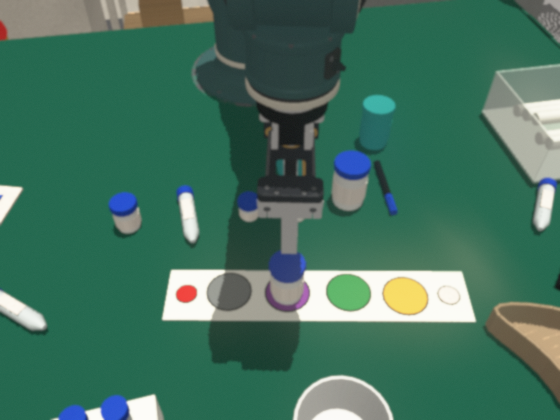

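The large pot stands upright on the purple disc at about (287,292). The giant pot is next.

Call:
drive_tool --pt "0.0053 -0.0107 0 0" --pt "0.0213 -0.0427 0 0" --pt "0.048 -0.0933 0 0" --pt "0.08 -0.1547 0 0" --pt "0.1093 -0.2133 0 0" --pt "0.1307 -0.2547 0 0" --pt "0.1393 -0.2707 0 0" --pt "0.1393 -0.2707 0 0" --pt "0.1393 -0.2707 0 0"

```text
time_s: 9.75
ee_pos: [0.4514, 0.1028, 0.1644]
tool_rot: [3.141, 0.0, 1.365]
force: [-0.5, -0.8, 0.6]
finger_gap: 0.0939
finger_force: 0.0
```

```bash
python3 -c "
from h import *
go(.450,.1037,.035)"
```

```text
9.75 [0.4514 0.1028 0.1644] [3.141 0.    1.365] gap 0.0939 d [  0.7  -1.6 129.4] turn 0.08
```

Call:
drive_tool --pt "0.0009 -0.0013 0.02 0" --pt "0.0009 -0.0013 0.06 0" --pt "0.0009 -0.0013 0.1067 0" --pt "0.0009 -0.0013 0.1467 0" --pt "0.0009 -0.0013 0.1667 0" --pt "0.0009 -0.0013 0.172 0" --pt "0.0009 -0.0013 0.172 0"

```text
time_s: 10.62
ee_pos: [0.4502, 0.1043, 0.0358]
tool_rot: [3.141, -0.0, 1.366]
force: [-0.3, 0.1, 0.7]
finger_gap: 0.0939
finger_force: 0.0
```

Call:
drive_tool --pt "0 0 0 0" --pt "0 0 0 0" --pt "0 0 0 0" --pt "0 0 0 0" --pt "0 0 0 0" --pt "0 0 0 0" --fingers 1 --force 15

```text
time_s: 11.38
ee_pos: [0.45, 0.1045, 0.0356]
tool_rot: [3.141, -0.0, 1.366]
force: [0.2, 0.4, 4.5]
finger_gap: 0.0594
finger_force: 15.0
```

Converted, -120 mm is -0.16, -112 mm is -0.1493.

Call:
drive_tool --pt "0 0 -0.0107 0" --pt "0 0 -0.04 0" --pt "0 0 -0.08 0" --pt "0 0 -0.12 0" --pt "0 0 -0.1493 0" --pt "0 0 -0.16 0" --pt "0 0 -0.16 0"

```text
time_s: 12.25
ee_pos: [0.4498, 0.1045, 0.1555]
tool_rot: [3.141, -0.0, 1.367]
force: [0.6, 0.7, -1.8]
finger_gap: 0.0593
finger_force: 15.0
```

Converted, 204.5 mm is 0.2727, 201 mm is 0.268.

Call:
drive_tool --pt "-0.0107 0.0107 0 0" --pt "-0.0373 0.04 0 0" --pt "-0.0747 0.0787 0 0" --pt "-0.12 0.1267 0 0" --pt "-0.1653 0.1747 0 0" --pt "-0.2067 0.2187 0 0" --pt "-0.2373 0.2507 0 0" --pt "-0.2533 0.268 0 0" --pt "-0.2587 0.2727 0 0" --pt "-0.2587 0.2727 0 0"

```text
time_s: 13.5
ee_pos: [0.6104, -0.1265, 0.1552]
tool_rot: [-3.141, -0.0, 1.367]
force: [-0.7, 1.6, -1.8]
finger_gap: 0.0593
finger_force: 15.0
```

Converted, 100 mm is 0.1333, 96 mm is 0.128.

Call:
drive_tool --pt "0 0 0.0067 0" --pt "0 0 0.0333 0" --pt "0 0 0.0733 0" --pt "0 0 0.1093 0" --pt "0 0 0.128 0" --pt "0 0 0.1333 0" --pt "0 0 0.1333 0"

```text
time_s: 14.38
ee_pos: [0.611, -0.1271, 0.0558]
tool_rot: [3.141, 0.0, 1.366]
force: [-0.4, -0.1, -1.5]
finger_gap: 0.0595
finger_force: 15.0
```

```bash
python3 -c "
from h import *
go(.6105,-.128,.0385)"
```

```text
14.38 [ 0.611  -0.1271  0.0558] [3.141 0.    1.366] gap 0.0595 d [-1.  -0.3 17.3] turn 0.14
```

Converted, 16.8 mm is 0.0224, 13 mm is 0.0173.

Call:
drive_tool --pt "-0.0007 0 0.008 0" --pt "-0.0013 0 0.0173 0" --pt "-0.0013 0 0.0224 0" --pt "-0.0013 0 0.0224 0"

```text
time_s: 14.88
ee_pos: [0.6106, -0.1281, 0.0386]
tool_rot: [3.141, 0.0, 1.366]
force: [0.1, -0.2, -0.9]
finger_gap: 0.0592
finger_force: 15.0
```

Call:
drive_tool --pt "0 0 0 0" --pt "0 0 0 0" --pt "0 0 0 0" --pt "0 0 0 0" --pt "0 0 0 0" --fingers 0

```text
time_s: 15.5
ee_pos: [0.6106, -0.128, 0.0387]
tool_rot: [3.142, 0.0, 1.367]
force: [-0.3, 0.1, -0.5]
finger_gap: 0.0939
finger_force: 0.0
```

Converted, -125 mm is -0.1667, -122 mm is -0.1627.

Call:
drive_tool --pt "0 0 -0.0107 0" --pt "0 0 -0.0467 0" --pt "0 0 -0.1 0" --pt "0 0 -0.1467 0" --pt "0 0 -0.1627 0" --pt "0 0 -0.1667 0" --pt "0 0 -0.1667 0"

```text
time_s: 16.38
ee_pos: [0.6101, -0.1278, 0.1628]
tool_rot: [-3.14, 0.0, 1.367]
force: [-0.0, -0.2, -0.1]
finger_gap: 0.0937
finger_force: 0.0
```

```bash
python3 -c "
from h import *
go(.4422,-.281,.162)
cv2.imwrite('pics/scene2.png',snapshot('scene')[:,:,::-1])"
```

```text
16.38 [ 0.6101 -0.1278  0.1628] [-3.14   0.     1.367] gap 0.0937 d [-184.1 -133.4    1. ] turn 0.15
```

View pics/scene2.png

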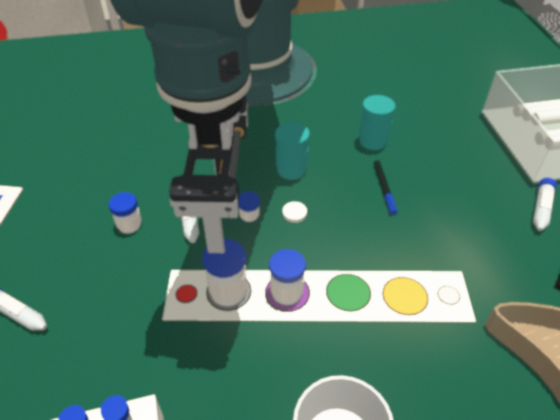

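The giant stands on the grey disc at about (228,290). The medium pot is next.

Converted, -184 mm is -0.2453, -133 mm is -0.1773.

Call:
drive_tool --pt "-0.0093 -0.0067 0 0" --pt "-0.04 -0.0293 0 0" --pt "-0.088 -0.064 0 0" --pt "-0.1413 -0.1027 0 0" --pt "-0.192 -0.1387 0 0" --pt "-0.2293 -0.1653 0 0" --pt "-0.2453 -0.1773 0 0" --pt "-0.2453 -0.1773 0 0" --pt "-0.2453 -0.1773 0 0"

```text
time_s: 17.55
ee_pos: [0.4439, -0.2802, 0.1635]
tool_rot: [-3.141, -0.0, 1.368]
force: [-0.4, 0.4, -0.4]
finger_gap: 0.094
finger_force: 0.0
```

```bash
python3 -c "
from h import *
go(.4422,-.281,.012)"
```

```text
17.55 [ 0.4439 -0.2802  0.1635] [-3.141 -0.     1.368] gap 0.094 d [ -1.1  -1.5 151.5] turn 0.23
```

Converted, 151 mm is 0.2013, 150 mm is 0.2.

Call:
drive_tool --pt "-0.0013 -0.0013 0.02 0" --pt "-0.0013 -0.0013 0.06 0" --pt "-0.0013 -0.0013 0.1067 0" --pt "-0.0013 -0.0013 0.1533 0" --pt "-0.0013 -0.0013 0.1867 0" --pt "-0.0013 -0.0013 0.2 0" --pt "-0.0013 -0.0013 0.2013 0" --pt "-0.0013 -0.0013 0.2013 0"

```text
time_s: 18.55
ee_pos: [0.4422, -0.2821, 0.0133]
tool_rot: [3.141, 0.0, 1.367]
force: [0.1, -0.3, 0.6]
finger_gap: 0.0939
finger_force: 0.0
```

Call:
drive_tool --pt "0 0 0 0" --pt "0 0 0 0" --pt "0 0 0 0" --pt "0 0 0 0" --pt "0 0 0 0" --pt "0 0 0 0" --pt "0 0 0 0" --fingers 1 --force 15

```text
time_s: 19.42
ee_pos: [0.4418, -0.282, 0.0127]
tool_rot: [3.142, 0.0, 1.366]
force: [-0.4, 0.3, -0.1]
finger_gap: 0.0435
finger_force: 15.0
```

Converted, -140 mm is -0.1867, -130 mm is -0.1733.

Call:
drive_tool --pt "0 0 -0.0107 0" --pt "0 0 -0.04 0" --pt "0 0 -0.0867 0" --pt "0 0 -0.1333 0" --pt "0 0 -0.1733 0" --pt "0 0 -0.1867 0" --pt "0 0 -0.1867 0"

```text
time_s: 20.3
ee_pos: [0.4419, -0.2818, 0.1529]
tool_rot: [3.141, -0.0, 1.367]
force: [-0.2, 0.2, 0.1]
finger_gap: 0.0438
finger_force: 15.0
```

Converted, 367.5 mm is 0.49, 365 mm is 0.4867.

Call:
drive_tool --pt "0.016 0.0053 0 0" --pt "0.0613 0.0213 0 0" --pt "0.128 0.0453 0 0" --pt "0.2 0.0707 0 0" --pt "0.2733 0.096 0 0" --pt "0.3467 0.1213 0 0" --pt "0.416 0.1467 0 0" --pt "0.4667 0.164 0 0" --pt "0.4867 0.1713 0 0" --pt "0.49 0.1724 0 0"

```text
time_s: 21.55
ee_pos: [0.6426, 0.0522, 0.1516]
tool_rot: [-3.14, 0.001, 1.367]
force: [0.3, -0.4, -1.0]
finger_gap: 0.0438
finger_force: 15.0
```

Call:
drive_tool --pt "0 0 0 0" --pt "0 0 0 0" --pt "0 0 0.0267 0" --pt "0 0 0.0667 0" --pt "0 0 0.1133 0" --pt "0 0 0.1467 0" --pt "0 0 0.1573 0" --pt "0 0 0.16 0" --pt "0 0 0.16 0"

```text
time_s: 22.68
ee_pos: [0.6434, 0.0516, 0.0334]
tool_rot: [3.141, -0.0, 1.366]
force: [0.2, 0.2, 0.0]
finger_gap: 0.0432
finger_force: 15.0
```

```bash
python3 -c "
from h import *
go(.644,.052,.0155)"
```

```text
22.68 [0.6434 0.0516 0.0334] [ 3.141 -0.     1.366] gap 0.0432 d [ 0.6  0.5 17.9] turn 0.13
```

Converted, 17 mm is 0.0227, 13 mm is 0.0173.

Call:
drive_tool --pt "0.0007 0.0007 0.008 0" --pt "0.0007 0.0007 0.0173 0" --pt "0.0007 0.0007 0.0227 0" --pt "0.0007 0.0007 0.0227 0"

```text
time_s: 23.18
ee_pos: [0.6436, 0.0519, 0.0154]
tool_rot: [-3.142, 0.0, 1.366]
force: [-0.2, 0.0, -0.2]
finger_gap: 0.0436
finger_force: 15.0
```

Call:
drive_tool --pt "0 0 0 0" --pt "0 0 0 0" --pt "0 0 0 0" --pt "0 0 0 0" --pt "0 0 0 0" --fingers 0

```text
time_s: 23.8
ee_pos: [0.6436, 0.052, 0.0157]
tool_rot: [3.142, 0.0, 1.366]
force: [0.8, -0.8, 0.2]
finger_gap: 0.09
finger_force: 0.0
```

Converted, -145 mm is -0.1933, -140 mm is -0.1867.

Call:
drive_tool --pt "0 0 -0.0107 0" --pt "0 0 -0.0467 0" --pt "0 0 -0.1 0" --pt "0 0 -0.1533 0" --pt "0 0 -0.1867 0" --pt "0 0 -0.1933 0" --pt "0 0 -0.1933 0"

```text
time_s: 24.68
ee_pos: [0.6434, 0.0521, 0.1604]
tool_rot: [-3.141, -0.0, 1.367]
force: [0.1, -0.5, -0.5]
finger_gap: 0.0943
finger_force: 0.0
```

```bash
python3 -c "
from h import *
go(.4565,-.075,.16)
cv2.imwrite('pics/scene3.png',snapshot('scene')[:,:,::-1])"
```

```text
24.68 [0.6434 0.0521 0.1604] [-3.141 -0.     1.367] gap 0.0943 d [-162.4 -157.2    0.5] turn 0.14
```

View pics/scene3.png

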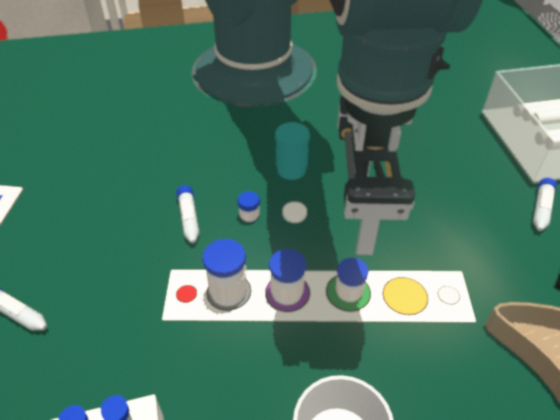

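All three are upright, with the medium on the green disc at (350,291). The small pot is last.

Converted, -162.5 mm is -0.2167, -157 mm is -0.2093.

Call:
drive_tool --pt "-0.0093 -0.0093 0 0" --pt "-0.0373 -0.036 0 0" --pt "-0.08 -0.0773 0 0" --pt "-0.1267 -0.1227 0 0" --pt "-0.1707 -0.1653 0 0" --pt "-0.2027 -0.196 0 0" --pt "-0.2167 -0.2093 0 0" --pt "-0.2167 -0.2093 0 0" --pt "-0.2167 -0.2093 0 0"

```text
time_s: 25.85
ee_pos: [0.4577, -0.0746, 0.1606]
tool_rot: [3.141, 0.0, 1.367]
force: [0.6, -0.5, -0.0]
finger_gap: 0.0939
finger_force: 0.0
```

```bash
python3 -c "
from h import *
go(.4565,-.075,.012)"
```

```text
25.85 [ 0.4577 -0.0746  0.1606] [3.141 0.    1.367] gap 0.0939 d [ -0.6  -1.1 148.6] turn 0.2
```

Converted, 148 mm is 0.1973, 147 mm is 0.196.

Call:
drive_tool --pt "0 -0.0007 0.02 0" --pt "0 -0.0007 0.06 0" --pt "0 -0.0007 0.1067 0" --pt "0 -0.0007 0.1533 0" --pt "0 -0.0007 0.184 0" --pt "0 -0.0007 0.196 0" --pt "0 -0.0007 0.1973 0" --pt "0 -0.0007 0.1973 0"

```text
time_s: 26.85
ee_pos: [0.4568, -0.0751, 0.0132]
tool_rot: [3.141, -0.0, 1.367]
force: [-0.3, 0.4, -0.2]
finger_gap: 0.0939
finger_force: 0.0
```

Call:
drive_tool --pt "0 0 0 0" --pt "0 0 0 0" --pt "0 0 0 0" --pt "0 0 0 0" --pt "0 0 0 0" --pt "0 0 0 0" --pt "0 0 0 0" --fingers 1 --force 15

```text
time_s: 27.72
ee_pos: [0.4564, -0.0751, 0.0127]
tool_rot: [3.142, 0.0, 1.366]
force: [-0.3, -0.1, 0.1]
finger_gap: 0.0356
finger_force: 15.0
```

Converted, -140 mm is -0.1867, -130 mm is -0.1733.

Call:
drive_tool --pt "0 0 -0.0107 0" --pt "0 0 -0.04 0" --pt "0 0 -0.0867 0" --pt "0 0 -0.1333 0" --pt "0 0 -0.1733 0" --pt "0 0 -0.1867 0" --pt "0 0 -0.1867 0"

```text
time_s: 28.6
ee_pos: [0.4564, -0.0749, 0.1528]
tool_rot: [3.141, -0.001, 1.367]
force: [-0.6, 0.1, -0.9]
finger_gap: 0.0353
finger_force: 15.0
```

Call:
drive_tool --pt "0.0107 0.0067 0 0" --pt "0.0427 0.028 0 0" --pt "0.0907 0.0587 0 0" --pt "0.144 0.0933 0 0" --pt "0.2 0.1307 0 0" --pt "0.2533 0.1653 0 0" --pt "0.2987 0.1947 0 0" --pt "0.324 0.2107 0 0" --pt "0.3313 0.2153 0 0" --pt "0.3313 0.2153 0 0"

```text
time_s: 29.85
ee_pos: [0.6645, 0.135, 0.1517]
tool_rot: [-3.14, 0.001, 1.366]
force: [1.1, 0.4, -0.2]
finger_gap: 0.0358
finger_force: 15.0
```

Converted, 120 mm is 0.16, 118 mm is 0.1573.

Call:
drive_tool --pt "0 0 0 0" --pt "0 0 0.0267 0" --pt "0 0 0.0667 0" --pt "0 0 0.1133 0" --pt "0 0 0.1467 0" --pt "0 0 0.1573 0" --pt "0 0 0.16 0" --pt "0 0 0.16 0"

```text
time_s: 30.85
ee_pos: [0.6654, 0.1354, 0.0335]
tool_rot: [3.141, -0.0, 1.366]
force: [-0.4, -0.0, -0.0]
finger_gap: 0.0353
finger_force: 15.0
```

```bash
python3 -c "
from h import *
go(.6655,.135,.0155)"
```

```text
30.85 [0.6654 0.1354 0.0335] [ 3.141 -0.     1.366] gap 0.0353 d [-0.4  0.2 18. ] turn 0.14
```

Place it, rise, and back off towards the base so the view is clear.

Converted, 17 mm is 0.0227, 13 mm is 0.0173.

Call:
drive_tool --pt "0 0 0.008 0" --pt "0 0 0.0173 0" --pt "0 0 0.0227 0" --pt "0 0 0.0227 0"

```text
time_s: 31.35
ee_pos: [0.6648, 0.1354, 0.0154]
tool_rot: [-3.141, 0.0, 1.366]
force: [-0.1, -1.1, 1.6]
finger_gap: 0.0351
finger_force: 15.0
```

Call:
drive_tool --pt "0 0 0 0" --pt "0 0 0 0" --pt "0 0 0 0" --pt "0 0 0 0" --pt "0 0 0 0" --fingers 0

```text
time_s: 31.98
ee_pos: [0.6649, 0.1354, 0.0157]
tool_rot: [3.142, 0.0, 1.366]
force: [0.2, 0.3, 0.9]
finger_gap: 0.0815
finger_force: 0.0
```

Converted, -170 mm is -0.2267, -150 mm is -0.2.

Call:
drive_tool --pt "0 0 -0.0107 0" --pt "0 0 -0.0467 0" --pt "0 0 -0.1 0" --pt "0 0 -0.1533 0" --pt "0 0 -0.2 0" --pt "0 0 -0.2267 0" --pt "0 0 -0.2267 0"

```text
time_s: 32.85
ee_pos: [0.6654, 0.1355, 0.1867]
tool_rot: [3.14, -0.001, 1.367]
force: [0.6, -0.4, -1.0]
finger_gap: 0.094
finger_force: 0.0
```

Converted, -230 mm is -0.3067, -205 mm is -0.2733.

Call:
drive_tool --pt "0.0107 -0.02 0 0" --pt "0.04 -0.0667 0 0" --pt "0.08 -0.12 0 0" --pt "0.1267 -0.1733 0 0" --pt "0.1733 -0.2267 0 0" --pt "0.2133 -0.2733 0 0" --pt "0.24 -0.3067 0 0" --pt "0.24 -0.3067 0 0" --pt "0.24 -0.3067 0 0"

```text
time_s: 33.98
ee_pos: [0.4757, 0.3578, 0.1849]
tool_rot: [-3.141, 0.001, 1.366]
force: [0.4, -0.7, 0.1]
finger_gap: 0.0941
finger_force: 0.0
```

```bash
python3 - <<'E'
from h import *
P=dict(giant=(.6105,-.128),large=(.6283,-.0403),medium=(.644,.052),small=(.6655,.135))
s=state();print(s["ee_pos"].round(3),s["time_s"])
for n in("top","scene"):
    im=snapshot(n);ci=camera_info(n);cv2.imwrite(f"pics/{n}_end.png",im[:,:,::-1])
    for k,(D,h) in POT.items():
        uv=proj(ci,[[*P[k],h]])[0]; c,a=blob(im,uv,*B,0); x,a2=fit(ci,c,D,h-.011,h+.003); print(n,k,c.round(1),((x-P[k])*1000).round(1),a,round(a2))
E
```

```text
[0.476 0.358 0.185] 33.975
top giant [349.9 154.5] [-0.8 -1.3] 778.0 870
top large [302.3 147. ] [-1.7 -1.1] 554.0 629
top medium [253.3 140.3] [-1.4  0.9] 370.5 441
top small [212.5 131.3] [-1.7 -0. ] 226.0 295
scene giant [223.6 257.1] [-0.4 -0.8] 1253.5 1371
scene large [287.  264.6] [-1.  -0.2] 913.5 1035
scene medium [352.1 270.3] [-1.5  1.7] 634.5 752
scene small [409.2 279.9] [-2.3  1.6] 369.5 531
```

View pics/scene_end.png

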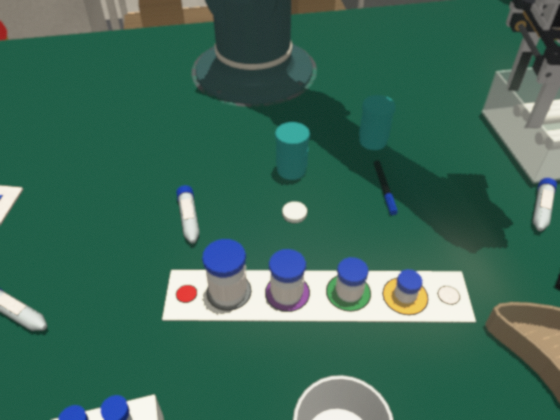

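All four pots stand upright in order on their discs, within about 3 mm of centre in both cameras. The arm is clear of everything.

```bash
python3 -c "
from rig import *
print(hand_in())"
```

```text
the job is handed in; nothing more can be done
None
```

I handed the job in at about 34 s: giant on grey (next to the red dot), large on purple, medium on green, small on yellow, all upright and within about 3 mm of disc centre; `hand_in()` returned no verdict.

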